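# Stand the fallen carton on end in the rack and close the sliding end

### The arm

A 6-joint arm with a two-finger parallel gripper is mounted at the origin on the work surface; the furniture and walls round the work are solid. World frame = base frame: x ahead of the robot, y to its left, z up, the work surface at z = 0. Lengths are in m, angles in rad, forces in N, time in s.
With the tool pointing down it reaches from about 0.35 to 0.775 m from the base axis. Payload 7.3 kg.
Tool frame: the origin (TCP) lies at the very end of the fingers, on their centre line; the grasp point (between the pads) lies 19 mm behind it; z points along the fingers, y is the line along which they close (so a half turn about z gives the same grasp; the last joint's range is limited). The gripper opens to 92 mm and grips with 3 to 60 N. Pads are 19 mm wide; open, the fingers measure 130 mm over their backs; the gripper's body (75 mm by 190 mm) begins 47 mm behind the grasp point.
Start: joints at [1.193, 0.342, 1.524, -0, 1.275, -0.146], TCP at [0.121, 0.511, 0.227] pointing down, gripper open.
Joint ranges: [-2.53, 2.53], [-0.77, 2.02], [0.04, 2.7], [-1, 4.14], [0.28, 2.66], [-3.11, 3.11]. Speed limits (rad/s): [2.57, 2.57, 3.14, 3.14, 3.14, 3.14].

### API

Orientations are given as [roll, pitch, yaw] about the fixed x, y, z axes, in that order (R = Rz(yaw) Ry(pitch) Rx(roll)).
In Python, from cell import telemetry, eyes, job gives the robot as it stands.
- The arm moves only by the tool apply_moves, never from a script. Its arguments are lists of equal length, an entry for each row: "delta_pos": the shift along the world's x, y, z each as a share of 0.4 m, from -1 to 1, a list of three; "dr": the turn, a rotation vector about the world's x, y, z each as a share of 0.5 rad, from -1 to 1, a list of three; "jaw": the opening, from 0 (shut) to 1 (fully open). A call has 1 to 8 rows; each row is the pose to reach, as a shift and turn from the pose commanded when the call began; what a row does not reach only later rows make up. A row lasts 1/12 s, in which the tool goes at most 41.7 mm and 7.16 degrees, less where a joint would pass 70% of its speed; a pose out of reach is approached as far as the arm can. A call with a number of a shift or a turn outside -1 to 1 is refused whole. A call with a gripper value outside its range is refused whole. The fingers move at their own pace and stop on an object; "force" is the grip in N (left out, the last holds). Time passes only in rows, so rows that repeat a pose let the fingers close. It gives the time, the measured TCP pose, the force, the opening and the grip force at its end, in the units of the state.
- telemetry.observe(): the state, without advancing time (a new reading comes with each control period).
- eyes.read_camera(name): name is "scene" or "top"; returns the picture (480x640x3 uint8, red, green, blue); there is no depth.
- eyes.camera_model(name): a dict with "vertical_fov" (degrees; the focal length in pixels is half the picture's height over the tangent of half this angle, whatever the lens; pixels are square), "cx", "cy" (the principal point, pixels), "rvec" (rotation vector, rad) and "tvec" (3), from world to camera coordinates, as OpenCV has them. Camera axes: x right, y down, z forward; pixel columns grow to the right and rows downward; lengths in m; the calibration is good to about 2 mm. A picture is of the moment at which its call begins. camera_model takes no time and is no camera call.
- job.hand_in(): hands the job in; it is judged then, once.
The state is a dict: "time": time; "qpos": joint angles; "qvel": joint speeds; "joint_efforts": joint torques, N m; "tool_pos": TCP position; "tool_rot": TCP orientation; "contact_force": force on the tool from outside, world axes, zero at the start; "torque": the same for the moment, N m; "opening": finger opening in m; "grip_force": force on a finger pad.
Only numpy, scipy, OpenCV 4.12 (cv2) and the standard library are available. Lean on these libraries where they do the work, as an engineer would, in place of code of your own. Each camera call takes 0.05 s, during which the arm holds its last target. There are 200 camera calls.

### The job

The tall flat carton has been left lying on the upturned cup stack. Stand it upright on its narrow end in the steel rack, square beside the two short cartons and in line with them, and let go of it so that it stands by itself. Then push the rack's sliding end up until the whole row of three is held snug, without toppling the short cartons or shifting the food tub or the portion cup.

Things in the scene. Friction and masses are not known exactly. Their poses are not given: they have to be found in the camera images.
- carton: the tall flat carton, plain cardboard, a closed rigid box 120 x 60 x 24 mm, about 0.12 kg, starts lying flat on the cup stack. Origin at the centre of its large underside; x along the 120 mm length, y along the 60 mm width, z through the 24 mm thickness. Either 60 x 24 mm end may be the foot
- carton_mid (a point): the middle of the tall carton (12 mm above its origin along its z)
- cup_stack: stack of black paper cups standing upside down, 63 mm across at the table, narrower at its flat top, 61 mm high, does not move; origin at the centre of its underside on the table. The carton lies centred on its top, so that both ends and sides overhang
- rack: steel counter rack fixed to the table; origin under its floor, on its middle line. Base from x = -70 to +112 mm, 90 mm wide (y), floor 4 mm above the table, with side lips 10 mm high and 80 mm apart. Its x is the row direction and points from the sliding end to the fixed end, an upright plate 60 mm wide and 67 mm high whose inner face is at x = +105 mm
- rack_row (a point): point on the rack floor in the middle of its width, at rack x = +63 mm, where the two short cartons end when pushed together: the tall carton's far face belongs here
- short_carton_a: short cardboard carton 22 x 46 x 74 mm standing on end in the rack against the fixed end. Origin at the centre of its foot; x along the row (22 mm), y 46 mm, z up (74 mm)
- short_carton_b: second short cardboard carton 20 x 48 x 70 mm standing next to the first, on the slide's side. Origin at the centre of its foot; x along the row (20 mm), y 48 mm, z up (70 mm)
- slide_end (a joint): position of the sliding end along rack x, in m; 0 is fully open. Its upright plate (60 mm wide, 70 mm high) has its pushing face at rack x = -28 mm + this value; it reads about 0.065 when it holds the row of three snug. Stays where it is left, needs about 2 N
- slide_post (a point): top centre of the sliding end's black push post, 12 mm (along rack x) x 16 mm (along rack y), standing 34 mm behind the pushing face; its top is 115.5 mm above the table and it is free down to 10 mm
- tub_1: small food tub, 72 mm across, 71 mm high, standing beyond the film box on the left, to be left alone; origin at the centre of its underside
- portion_cup: black portion cup, 65 mm across, 38 mm high, to be left alone; origin at the centre of its underside

How it is judged:
On the way:
1. the tall carton stands upright on end on the rack floor between the short cartons and the sliding end, released, with the slide still open ((angle between carton's own x axis and vertical below 0.1 rad or angle between carton's own x axis and vertical above 3.0416 rad) and angle between the z axis of carton and the x axis of rack, either way round below 0.17 rad and y of carton_mid in the frame of rack between -0.015 and 0.015 m and z of carton_mid in the frame of rack between 0.058 and 0.07 m and x of carton_mid in the frame of rack between 0 and 0.066 m and contact force between the fingers and carton below 0.2 N and linear speed of carton below 0.02 m/s and value of joint slide_end below 0.055 m), for 0.2 s.
At the end, for the whole second after the job is handed in: Tall carton standing on a 60 x 24 mm end on the rack floor: upright to 0.1 rad, square to the row to 0.17 rad, within 15 mm of the middle line, beside the short cartons, which stand upright (0.15 rad). Slide at 0.0595 to 0.072, so at most about 5 mm is free in the row. All at rest ((angle between carton's own x axis and vertical below 0.1 rad or angle between carton's own x axis and vertical above 3.0416 rad) and angle between the z axis of carton and the x axis of rack, either way round below 0.17 rad and y of carton_mid in the frame of rack between -0.015 and 0.015 m and z of carton_mid in the frame of rack between 0.058 and 0.07 m and x of carton_mid in the frame of rack between 0.043 and 0.058 m and value of joint slide_end between 0.0595 and 0.072 m and linear speed of carton below 0.01 m/s and angle between each of short_carton_a, short_carton_b's own z axis and vertical below 0.15 rad); the robot touches nothing.
It fails at once if a short carton topples (more than 0.4 rad) (angle between any of short_carton_a, short_carton_b's own z axis and vertical above 0.4 rad).
It fails at once if a bystander (food tub, portion cup) is moved more than 30 mm (distance of any of tub_1, portion_cup from where it was at the start of the episode above 0.03 m).
It also fails if it takes over 51 s, if anything falls off the work surface, if the arm or the gripper's body presses on something with over 40 N, if the wrist force passes 120 N, or if a joint passes its speed limit or range.

## Working session

There is one attempt and no reset: what is moved stays moved. The work goes in short steps, Python scripts to look and compute and a tool call to move; the robot and the scene stay as the last step left them, time stands still between calls to the robot, and variables do not carry over. Pictures are saved under pics/ and viewed, at most 10 in all, crops included, and the job is handed in when it is done.

Besides the shell and the picture viewer there is one more tool, called after "Emit:" as name(argument=value, ...), one argument or row to a line, values as JSON. apply_moves: Moves the arm, as the interface text tells. Its arguments: {"type":"object","properties":{"delta_pos":{"type":"array"},"dr":{"type":"array"},"jaw":{"type":"array"},"force":{"type":"number"}},"required":["delta_pos","dr","jaw"]}

```bash
mkdir -p pics; ls; cat > h.py <<'E'
import numpy as np, cv2
from cell import telemetry, eyes, job
def cam(n):
    m=eyes.camera_model(n); f=240/np.tan(np.radians(m["vertical_fov"])/2)
    K=np.array([[f,0,m["cx"]],[0,f,m["cy"]],[0,0,1]]); return K,np.array(m["rvec"],float),np.array(m["tvec"],float)
def ray(n,p):
    K,r,t=cam(n); R=cv2.Rodrigues(r)[0]; d=R.T@np.linalg.inv(K)@np.array([p[0],p[1],1.]); return -R.T@t,d
def onz(n,p,z):
    c,d=ray(n,p); return c+d*(z-c[2])/d[2]
def tri(a,b,n1="scene",n2="top"):
    c1,d1=ray(n1,a); c2,d2=ray(n2,b); A=np.c_[d1,-d2]; s=np.linalg.lstsq(A,c2-c1,rcond=None)[0]
    p,q=c1+s[0]*d1,c2+s[1]*d2; return (p+q)/2,np.linalg.norm(p-q)
def proj(n,P):
    K,r,t=cam(n); return cv2.projectPoints(np.array(P,float).reshape(-1,1,3),r,t,K,None)[0].reshape(-1,2)
def snap(n,f):
    im=eyes.read_camera(n); cv2.imwrite("pics/"+f,im[:,:,::-1]); return im
E
python3 - <<'E'
from h import *
for n in("scene","top"):
    snap(n,n+"0.png"); m=eyes.camera_model(n); c,d=ray(n,(320,240)); print(n,m,c.round(3))
print(telemetry.observe())
E
```

```text
pics
scene {'vertical_fov': 53.653074688128385, 'cx': 320.1816645912046, 'cy': 240.95640458554172, 'rvec': array([ 1.92408475, -1.69160666,  0.61770067]), 'tvec': array([-0.00985246,  0.49835524,  0.81446833])} [-0.132 -0.017  0.946]
top {'vertical_fov': 42.96190191438751, 'cx': 318.2754299104229, 'cy': 245.01381535722086, 'rvec': array([ 2.22629073, -2.17389829,  0.05603505]), 'tvec': array([0.06009222, 0.54269115, 1.47712669])} [0.472 0.079 1.5  ]
{'time': 0.1, 'qpos': array([ 1.19299412e+00,  3.42644738e-01,  1.52493111e+00,  5.76225508e-06,
        1.27539645e+00, -1.45976852e-01]), 'qvel': array([-0.00048925, -0.00185041, -0.00330801, -0.00156486,  0.00058813,
       -0.00133616]), 'joint_efforts': array([ 2.71480283e-03, -4.32004881e+01, -2.44694602e+01,  7.20136170e-02,
        5.25410031e-02, -3.36990263e-05]), 'tool_pos': array([0.12044917, 0.51061942, 0.22611542]), 'tool_rot': array([-3.14022849e+00, -2.06132275e-04,  2.90976548e+00]), 'contact_force': array([-0.73553814, -0.47586629,  0.09451619]), 'torque': array([ 0.01062603, -0.01200421, -0.00628875]), 'grip_force': 0.0, 'opening': 0.09205629651938259}
```

View pics/scene0.png

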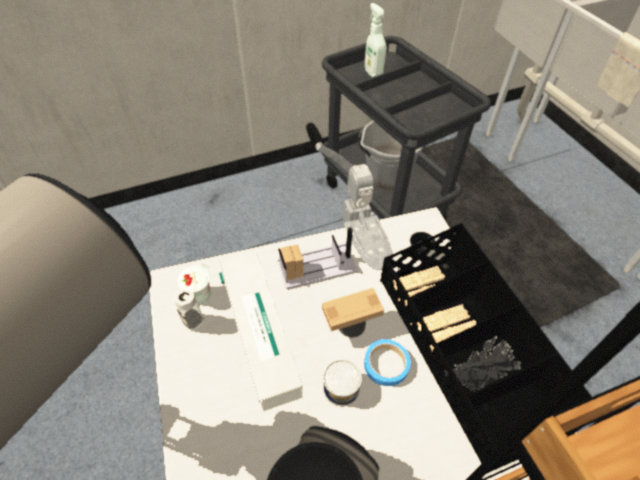

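View pics/top0.png

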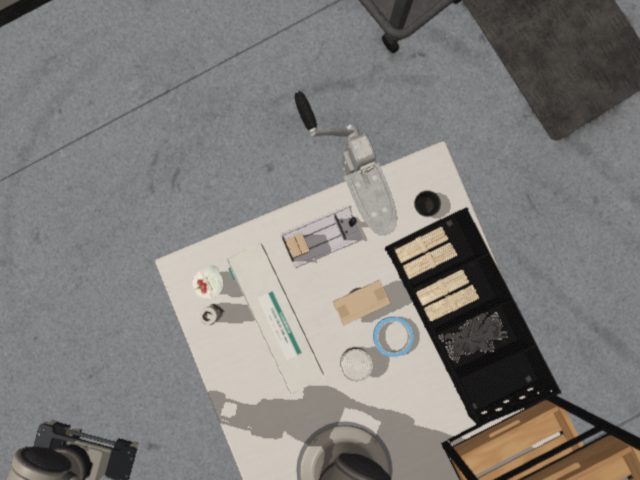

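Both views show the tall carton at top (361,302) / scene (352,309), and the rack with the short cartons at top (297,244) / scene (291,262). The slide post is at top (352,222) / scene (349,243). I'll zoom in on these.

```bash
python3 - <<'E'
from h import *
a=cv2.imread("pics/scene0.png")[215:345,265:395]; b=cv2.imread("pics/top0.png")[200:330,275:405]
r=lambda x:cv2.resize(x,(395,395),interpolation=cv2.INTER_CUBIC)
cv2.imwrite("pics/z.png",np.hstack([r(a),r(b)]))
for n,x0 in(("scene",(265,215,395,345)),("top",(275,200,405,330))):
    im=cv2.imread(f"pics/{n}0.png"); h=cv2.cvtColor(im,cv2.COLOR_BGR2HSV)
    m=((h[:,:,0]>8)&(h[:,:,0]<22)&(h[:,:,1]>75)&(h[:,:,2]>60)).astype(np.uint8)
    k=np.zeros_like(m);k[x0[1]:x0[3],x0[0]:x0[2]]=1;m*=k
    for c in cv2.findContours(m,0,cv2.CHAIN_APPROX_NONE)[0]:
        if cv2.contourArea(c)>80:
            print(n,cv2.contourArea(c),cv2.boxPoints(cv2.minAreaRect(c)).round(1).tolist(),cv2.approxPolyDP(c,2.5,True)[:,0].tolist())
E
```

```text
scene 1561.5 [[320.6000061035156, 303.79998779296875], [375.20001220703125, 285.6000061035156], [384.79998779296875, 314.3999938964844], [330.20001220703125, 332.6000061035156]] [[373, 289], [323, 303], [331, 330], [381, 315], [383, 309]]
scene 541.5 [[279.0, 248.3000030517578], [298.20001220703125, 243.3000030517578], [306.3999938964844, 274.8999938964844], [287.20001220703125, 279.79998779296875]] [[297, 245], [280, 249], [287, 279], [303, 275]]
top 123.0 [[335.0, 308.0], [344.70001220703125, 301.5], [353.8999938964844, 315.3999938964844], [344.20001220703125, 321.79998779296875]] [[343, 303], [337, 309], [344, 320], [353, 314], [349, 316]]
top 131.5 [[365.3999938964844, 292.70001220703125], [381.20001220703125, 285.6000061035156], [387.6000061035156, 299.79998779296875], [371.8999938964844, 307.0]] [[381, 287], [373, 290], [378, 302], [372, 306], [385, 301]]
```

View pics/z.png

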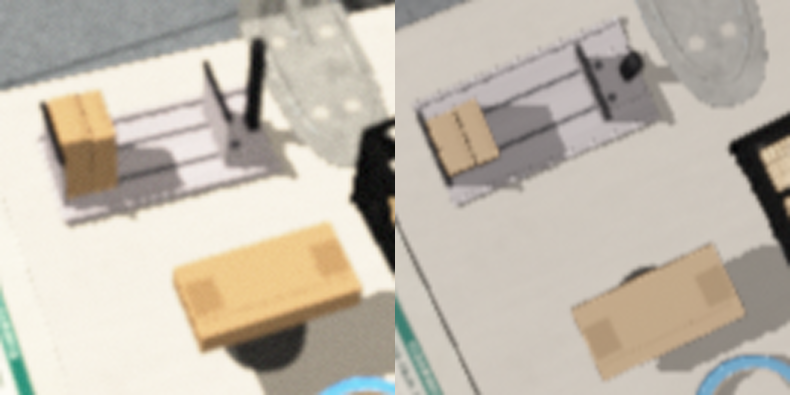

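The zoom shows all four carton top corners in the top view, at crop (572,310), (712,243), (745,308) and (602,378). The rack base corners are at (418,107), (624,20), (660,118) and (458,205), and the post top is at (630,60). The slide is open.

```bash
python3 - <<'E'
from h import *
T=lambda x,y:((x-395)/3.038+275-.3,y/3.038+200-.3)
S=lambda x,y:(x/3.038+265-.3,y/3.038+215-.3)
im=cv2.imread("pics/top0.png"); h=cv2.cvtColor(im,cv2.COLOR_BGR2HSV)
m=((h[:,:,0]>5)&(h[:,:,0]<25)&(h[:,:,1]>60)&(h[:,:,2]>70)).astype(np.uint8);k=np.zeros_like(m);k[200:330,275:405]=1;m*=k
m=cv2.morphologyEx(m,cv2.MORPH_CLOSE,np.ones((5,5)))
for c in cv2.findContours(m,0,cv2.CHAIN_APPROX_NONE)[0]:
    if cv2.contourArea(c)>80:
        b=cv2.boxPoints(cv2.minAreaRect(c)); print("box",cv2.contourArea(c),b.round(1).tolist(),[onz("top",p,.085 if len(c)>90 else .076)[:2].round(4).tolist() for p in b])
print("carton tri",[ (tri(S(*s),T(*t))[0].round(4).tolist(),round(tri(S(*s),T(*t))[1],4)) for s,t in (((173,270),(572,310)),((330,223),(712,243)),((359,278),(745,308)),((200,334),(602,378)))])
print("carton top@.085",[onz("top",T(*p),.085)[:2].round(4).tolist() for p in ((572,310),(712,243),(745,308),(602,378))])
print("rack base top@.01",[onz("top",T(*p),.01)[:2].round(4).tolist() for p in ((418,107),(624,20),(660,118),(458,205))])
print("rack base scene@.01",[onz("scene",S(*p),.01)[:2].round(4).tolist() for p in ((40,140),(242,80),(293,172),(70,222))])
print("post tri",tri(S(259,41),T(630,60)), "short tri",tri(S(50,97),T(428,120)),tri(S(98,92),T(474,98)),tri(S(115,143),T(497,158)),tri(S(67,146),T(449,177)))
E
```

```text
box 1261.5 [[332.20001220703125, 300.0], [379.3999938964844, 279.1000061035156], [390.20001220703125, 303.6000061035156], [343.1000061035156, 324.5]] [[0.4112, 0.038], [0.4621, -0.0702], [0.4061, -0.0964], [0.3554, 0.0116]]
box 95.0 [[395.0, 244.0], [404.0, 244.0], [404.0, 270.0], [395.0, 270.0]] [[0.5448, -0.1061], [0.5453, -0.1272], [0.4846, -0.1283], [0.4841, -0.1072]]
box 338.0 [[283.8999938964844, 240.1999969482422], [301.1000061035156, 232.5], [309.20001220703125, 250.6999969482422], [291.8999938964844, 258.3999938964844]] [[0.5476, 0.154], [0.5665, 0.1141], [0.5244, 0.0942], [0.5055, 0.134]]
carton tri [([0.4067, 0.0374, 0.0782], np.float64(0.0028)), ([0.4606, -0.0694, 0.0784], np.float64(0.0014)), ([0.4118, -0.093, 0.0869], np.float64(0.0046)), ([0.3559, 0.0131, 0.0827], np.float64(0.002))]
carton top@.085 [[0.4072, 0.0362], [0.4607, -0.0695], [0.4118, -0.0955], [0.3562, 0.0122]]
rack base top@.01 [[0.5638, 0.1617], [0.6382, -0.0028], [0.5596, -0.0335], [0.4857, 0.1275]]
rack base scene@.01 [[0.5572, 0.1654], [0.6419, 0.0085], [0.5523, -0.0407], [0.4817, 0.1279]]
post tri (array([ 0.59673981, -0.00297458,  0.11307183]), np.float64(0.0014022426811502577)) short tri (array([0.54964759, 0.15103371, 0.07741462]), np.float64(0.002143724165005915)) (array([0.56816241, 0.11657742, 0.06652616]), np.float64(0.0025428598679648213)) (array([0.52226918, 0.09697387, 0.06391671]), np.float64(0.0011798216620822646)) (array([0.50660381, 0.13221225, 0.0745664 ]), np.float64(0.0012458209204196284))
```

Measured: the carton centre is about (0.409, -0.029) with its top at about 0.085. Rack x points at about 115°, parallel to the carton's length, and the rack origin is about (0.571, 0.048). The plan is to pinch the carton across its 60 mm width near one end with the tool tilted about 45° one way, pitch it 90°, and set it down tilted about 45° the other way. First I move over the carton.

Emit:
apply_moves(
  delta_pos=[
    [0.1, -0.2, 0.15],
    [0.36, -0.675, 0.15],
    [0.36, -0.675, 0.15],
    [0.36, -0.675, 0.15],
    [0.36, -0.675, 0.15],
    [0.36, -0.675, 0.15],
    [0.36, -0.675, 0.15],
    [0.36, -0.675, 0.15],
  ],
  dr=[
    [0, 0, -0.2],
    [0, 0, -0.9],
    [0, 0, -0.9],
    [0, 0, -0.9],
    [0, 0, -0.9],
    [0, 0, -0.9],
    [0, 0, -0.9],
    [0, 0, -0.9],
  ],
  jaw=[1, 1, 1, 1, 1, 1, 1, 1],
)

```text
time: 0.77
tool_pos: [0.2654, 0.2381, 0.2871]
tool_rot: [3.142, 0.001, 2.459]
contact_force: [-0.2, 0.9, -0.4]
opening: 0.0914
grip_force: 0.0
```

Emit:
apply_moves(
  delta_pos=[
    [0.36, -0.675, 0],
    [0.36, -0.675, 0],
    [0.36, -0.675, 0],
    [0.36, -0.675, 0],
    [0.36, -0.675, 0],
    [0.36, -0.675, 0],
    [0.36, -0.675, 0],
    [0.36, -0.675, 0],
  ],
  dr=[
    [0, 0, -0.9],
    [0, 0, -0.9],
    [0, 0, -0.9],
    [0, 0, -0.9],
    [0, 0, -0.9],
    [0, 0, -0.9],
    [0, 0, -0.9],
    [0, 0, -0.9],
  ],
  jaw=[1, 1, 1, 1, 1, 1, 1, 1],
)

```text
time: 1.43
tool_pos: [0.4103, -0.0334, 0.2863]
tool_rot: [-3.141, 0.001, 2.006]
contact_force: [0.3, 0.5, -0.2]
opening: 0.0919
grip_force: 0.0
```

Emit:
apply_moves(
  delta_pos=[
    [0, 0, 0],
    [0, 0, 0],
    [0, 0, 0],
    [0, 0, 0],
  ],
  dr=[
    [-0.8, -0.38, 0],
    [-0.8, -0.38, 0],
    [-0.8, -0.38, 0],
    [-0.8, -0.38, 0],
  ],
  jaw=[1, 1, 1, 1],
)

```text
time: 1.77
tool_pos: [0.4081, -0.0287, 0.2866]
tool_rot: [3.138, 0.448, 2.009]
contact_force: [-0.9, 1.0, -1.2]
opening: 0.0918
grip_force: 0.0
```

```bash
python3 - <<'E'
from h import *
s=telemetry.observe(); print(s["qpos"].round(3),s["tool_pos"].round(4),s["tool_rot"].round(3))
for k,a,b in(("jar",(342,368),(357,360)),("slab near end",(385,262),(381,228)),("machine head",(358,172),(358,140)),("tray left corner",(384,271),(387,249)),("film box end",(263,401),(291,388)),("film far-right?",(270,290),(262,245)),("tape",(388,362),(396,337))):
    p,e=tri(a,b); print(k,p.round(3),round(e,4))
E
```

```text
[ 0.055  0.008  1.861 -0.458  1.135 -0.218] [ 0.4081 -0.0287  0.2866] [3.138 0.448 2.009]
jar [ 0.272 -0.021  0.067] 0.0051
slab near end [ 0.587 -0.088  0.011] 0.0174
machine head [ 0.777 -0.01   0.127] 0.0031
tray left corner [ 0.534 -0.092  0.046] 0.0017
film box end [0.198 0.129 0.035] 0.0026
film far-right? [ 0.546  0.207 -0.111] 0.0293
tape [ 0.322 -0.117  0.014] 0.0074
```

Emit:
apply_moves(
  delta_pos=[
    [-0.105, 0.22, -0.1],
    [-0.105, 0.22, -0.36],
    [-0.105, 0.22, -0.36],
    [-0.105, 0.22, -0.36],
    [-0.105, 0.22, -0.36],
    [-0.105, 0.22, -0.36],
    [-0.105, 0.22, -0.36],
  ],
  dr=[
    [-0.47, -0.22, 0],
    [-0.47, -0.22, 0],
    [-0.47, -0.22, 0],
    [-0.47, -0.22, 0],
    [-0.47, -0.22, 0],
    [-0.47, -0.22, 0],
    [-0.47, -0.22, 0],
  ],
  jaw=[1, 1, 1, 1, 1, 1, 1],
)

```text
time: 2.35
tool_pos: [0.3646, 0.0596, 0.1399]
tool_rot: [-3.134, 0.702, 2.018]
contact_force: [-1.7, 0.4, 0.8]
opening: 0.0919
grip_force: 0.0
```

```bash
python3 - <<'E'
from h import *
s=telemetry.observe(); print(s["qpos"].round(3),s["tool_pos"].round(4),s["tool_rot"].round(3))
a=snap("scene","s1.png")[200:420,200:440];b=snap("top","t1.png")[200:420,240:480]
cv2.imwrite("pics/z1.png",cv2.resize(np.hstack([a,b]),(800,367),interpolation=cv2.INTER_CUBIC)[:,:,::-1])
E
```

```text
[ 0.517  0.314  2.135 -0.884  0.984  0.691] [0.3646 0.0596 0.1399] [-3.134  0.702  2.018]
```

View pics/z1.png

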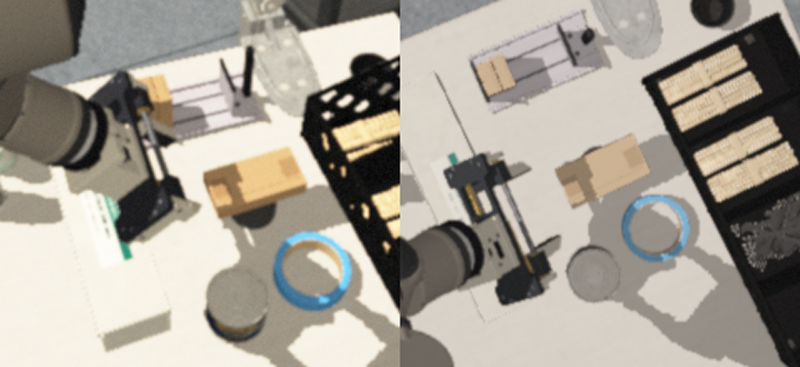

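The scene and top views show the open gripper tilted and lined up with the carton's left end, at zoom (534,202) facing (564,190). I'll slide in along the tool axis and close.

Emit:
apply_moves(
  delta_pos=[
    [0.03, -0.06, -0.08],
    [0.055, -0.11, -0.14],
    [0.075, -0.16, -0.205],
    [0.075, -0.16, -0.205],
    [0.075, -0.16, -0.205],
  ],
  dr=[
    [0, 0, 0],
    [0, 0, 0],
    [0, 0, 0],
    [0, 0, 0],
    [0, 0, 0],
  ],
  jaw=[1, 1, 1, 1, 1],
)

```text
time: 2.87
tool_pos: [0.4016, 0.0167, 0.0876]
tool_rot: [-3.109, 0.67, 2.004]
contact_force: [-0.8, -0.1, -0.2]
opening: 0.0914
grip_force: 0.0
```

Emit:
apply_moves(
  delta_pos=[
    [0, 0, 0],
    [0, 0, 0],
    [0, 0, 0],
    [0, 0, 0],
    [0, 0, 0],
    [0, 0, 0],
    [0, 0, 0],
    [0, 0, 0],
  ],
  dr=[
    [0, 0, 0],
    [0, 0, 0],
    [0, 0, 0],
    [0, 0, 0],
    [0, 0, 0],
    [0, 0, 0],
    [0, 0, 0],
    [0, 0, 0],
  ],
  jaw=[0.7, 0.65, 0.6, 0.55, 0.5, 0.5, 0.5, 0.5],
  force=25,
)

```text
time: 3.53
tool_pos: [0.4006, 0.0181, 0.0867]
tool_rot: [-3.106, 0.67, 2.009]
contact_force: [0.3, 2.1, 0.8]
opening: 0.0468
grip_force: 0.8
```

```bash
python3 - <<'E'
from h import *
s=telemetry.observe(); print(s["qpos"].round(3),s["tool_pos"].round(4),s["tool_rot"].round(3),s["opening"],s["grip_force"],s["contact_force"].round(1))
a=snap("scene","s2.png")[230:400,230:410];b=snap("top","t2.png")[230:400,260:440]
cv2.imwrite("pics/z2.png",cv2.resize(np.hstack([a,b]),(800,378),interpolation=cv2.INTER_CUBIC)[:,:,::-1])
E
```

```text
[ 0.352  0.435  2.144 -0.996  0.833  0.722] [0.4006 0.0181 0.0867] [-3.106  0.67   2.009] 0.046835864417017765 0.8136085210071542 [0.3 2.1 0.8]
```

View pics/z2.png

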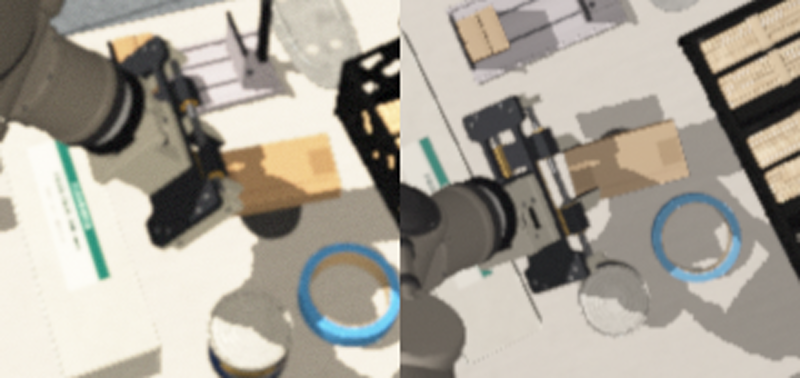

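The views show the gripper stopped short because joint 4 hit its -1 limit. The fingers closed just above the carton's left end, which has barely moved. I'll open, back off and reduce the tilt to about 32°.

Emit:
apply_moves(
  delta_pos=[
    [0, 0, 0],
    [0, 0, 0],
    [0, 0, 0.01],
    [-0.05, 0.11, 0.14],
    [-0.05, 0.11, 0.14],
    [-0.05, 0.11, 0.14],
    [-0.05, 0.11, 0.14],
    [-0.05, 0.11, 0.14],
  ],
  dr=[
    [0, 0, 0],
    [0, 0, 0],
    [0, 0, 0],
    [0.26, 0.12, 0],
    [0.26, 0.12, 0],
    [0.26, 0.12, 0],
    [0.26, 0.12, 0],
    [0.26, 0.12, 0],
  ],
  jaw=[1, 1, 1, 1, 1, 1, 1, 1],
)

```text
time: 4.3
tool_pos: [0.3803, 0.0616, 0.1427]
tool_rot: [-3.107, 0.527, 2.008]
contact_force: [0.3, 0.5, 0.2]
opening: 0.0905
grip_force: 0.0
```

```bash
python3 - <<'E'
from h import *
from scipy.spatial.transform import Rotation as Ro
s=telemetry.observe(); print(s["qpos"].round(3),s["tool_pos"].round(4),s["opening"])
R=Ro.from_euler("xyz",s["tool_rot"]).as_matrix(); print(R.round(3))
im=snap("top","t3.png"); h=cv2.cvtColor(im[:,:,::-1].copy(),cv2.COLOR_BGR2HSV)
m=((h[:,:,0]>5)&(h[:,:,0]<25)&(h[:,:,1]>60)&(h[:,:,2]>70)).astype(np.uint8);k=np.zeros_like(m);k[270:330,320:393]=1;m*=k
m=cv2.morphologyEx(m,cv2.MORPH_CLOSE,np.ones((5,5)))
for c in cv2.findContours(m,0,cv2.CHAIN_APPROX_NONE)[0]:
    if cv2.contourArea(c)>80: b=cv2.boxPoints(cv2.minAreaRect(c)); print(cv2.contourArea(c),b.round(1).tolist(),[onz("top",p,.085)[:2].round(4).tolist() for p in b])
E
```

```text
[ 0.38   0.266  2.059 -0.672  0.943  0.391] [0.3803 0.0616 0.1427] 0.09052305338339352
[[-0.366  0.913  0.182]
 [ 0.783  0.408 -0.47 ]
 [-0.503 -0.03  -0.864]]
1245.5 [[331.29998779296875, 300.79998779296875], [377.1000061035156, 276.8999938964844], [389.20001220703125, 300.20001220703125], [343.3999938964844, 324.0]] [[0.4092, 0.04], [0.4669, -0.0648], [0.4139, -0.0939], [0.3565, 0.0108]]
```

Emit:
apply_moves(
  delta_pos=[
    [0.0, -0.035, 0],
    [0.023, -0.094, -0.107],
    [0.023, -0.094, -0.107],
    [0.035, -0.12, -0.16],
    [0.046, -0.153, -0.215],
    [0.046, -0.153, -0.215],
    [0.046, -0.153, -0.215],
  ],
  dr=[
    [0.026, -0.054, 0.038],
    [0.026, -0.054, 0.038],
    [0.026, -0.054, 0.038],
    [0.026, -0.054, 0.038],
    [0.026, -0.054, 0.038],
    [0.026, -0.054, 0.038],
    [0.026, -0.054, 0.038],
  ],
  jaw=[1, 1, 1, 1, 1, 1, 1],
)

```text
time: 4.93
tool_pos: [0.3975, -0.0002, 0.0554]
tool_rot: [-3.135, 0.526, 2.012]
contact_force: [-0.4, -0.5, 1.0]
opening: 0.0919
grip_force: 0.0
```

```bash
python3 - <<'E'
from h import *
s=telemetry.observe(); print(s["qpos"].round(3),s["tool_pos"].round(4),s["tool_rot"].round(3),s["opening"],s["contact_force"].round(1))
E
```

```text
[ 0.2    0.424  2.206 -0.984  0.627  0.61 ] [ 3.975e-01 -2.000e-04  5.540e-02] [-3.135  0.526  2.012] 0.09192151743211738 [-0.4 -0.5  1. ]
```

In position with joint 4 at -0.98, just inside its limit. Closing.

Emit:
apply_moves(
  delta_pos=[
    [0, 0, 0],
    [0, 0, 0],
    [0, 0, 0],
    [0, 0, 0],
    [0, 0, 0],
    [0, 0, 0],
    [0, 0, 0],
    [0, 0, 0],
  ],
  dr=[
    [0, 0, 0],
    [0, 0, 0],
    [0, 0, 0],
    [0, 0, 0],
    [0, 0, 0],
    [0, 0, 0],
    [0, 0, 0],
    [0, 0, 0],
  ],
  jaw=[0.75, 0.65, 0.55, 0.55, 0.55, 0.55, 0.55, 0.55],
  force=30,
)

```text
time: 5.6
tool_pos: [0.3991, 0.0009, 0.057]
tool_rot: [3.141, 0.526, 2.01]
contact_force: [-1.9, 3.9, 5.4]
opening: 0.0596
grip_force: 30.0
```

Emit:
apply_moves(
  delta_pos=[
    [0, 0, 0.05],
    [0, 0, 0.1],
    [0, 0, 0.2],
    [0, 0, 0.3],
    [0, 0, 0.4],
    [0, 0, 0.4],
  ],
  dr=[
    [0, 0, 0],
    [0, 0, 0],
    [0, 0, 0],
    [0, 0, 0],
    [0, 0, 0],
    [0, 0, 0],
  ],
  jaw=[0.55, 0.55, 0.55, 0.55, 0.55, 0.55],
)

```text
time: 6.1
tool_pos: [0.4019, 0.0012, 0.2233]
tool_rot: [3.128, 0.529, 2.004]
contact_force: [2.0, 0.2, -0.6]
opening: 0.0598
grip_force: 30.0
```

Gripped at 59.6 mm and lifted. Now I pitch it 90° in three steps while moving over the rack.

Emit:
apply_moves(
  delta_pos=[
    [0.04, 0.03, 0.03],
    [0.08, 0.06, 0.06],
    [0.12, 0.08, 0.08],
    [0.12, 0.08, 0.08],
    [0.12, 0.08, 0.08],
    [0.12, 0.08, 0.08],
  ],
  dr=[
    [0.948, 0.446, 0],
    [0.948, 0.446, 0],
    [0.948, 0.446, 0],
    [0.948, 0.446, 0],
    [0.948, 0.446, 0],
    [0.948, 0.446, 0],
  ],
  jaw=[0.55, 0.55, 0.55, 0.55, 0.55, 0.55],
)

```text
time: 6.6
tool_pos: [0.4473, 0.0308, 0.2477]
tool_rot: [-3.139, 0.001, 2.006]
contact_force: [0.8, 0.3, -0.9]
opening: 0.0595
grip_force: 30.0
```

Emit:
apply_moves(
  delta_pos=[
    [0.04, 0.03, 0],
    [0.08, 0.06, 0],
    [0.12, 0.09, 0],
    [0.12, 0.09, 0],
    [0.12, 0.09, 0],
    [0.12, 0.09, 0],
  ],
  dr=[
    [0.948, 0.446, 0],
    [0.948, 0.446, 0],
    [0.948, 0.446, 0],
    [0.948, 0.446, 0],
    [0.948, 0.446, 0],
    [0.948, 0.446, 0],
  ],
  jaw=[0.55, 0.55, 0.55, 0.55, 0.55, 0.55],
)

```text
time: 7.1
tool_pos: [0.4942, 0.0678, 0.2462]
tool_rot: [-3.134, -0.522, 2.004]
contact_force: [-0.3, -0.8, -0.6]
opening: 0.0597
grip_force: 30.0
```

Emit:
apply_moves(
  delta_pos=[
    [0.04, 0.03, 0],
    [0.08, 0.06, 0],
    [0.118, 0.085, 0],
    [0.118, 0.085, 0],
    [0.118, 0.085, 0],
    [0.118, 0.085, 0],
    [0.118, 0.085, 0],
    [0.118, 0.085, 0],
  ],
  dr=[
    [0.948, 0.446, 0],
    [0.948, 0.446, 0],
    [0.948, 0.446, 0],
    [0.948, 0.446, 0],
    [0.948, 0.446, 0],
    [0.948, 0.446, 0],
    [0.948, 0.446, 0],
    [0.948, 0.446, 0],
  ],
  jaw=[0.55, 0.55, 0.55, 0.55, 0.55, 0.55, 0.55, 0.55],
)

```text
time: 7.77
tool_pos: [0.5416, 0.1035, 0.2501]
tool_rot: [3.14, -1.04, 2.013]
contact_force: [-0.3, -0.4, -0.3]
opening: 0.0599
grip_force: 30.0
```

```bash
python3 - <<'E'
from h import *
from scipy.spatial.transform import Rotation as Ro
s=telemetry.observe(); print(s["qpos"].round(3),s["tool_pos"].round(4),s["opening"],s["grip_force"],s["contact_force"].round(1))
print(Ro.from_euler("xyz",s["tool_rot"]).as_matrix().round(3))
a=snap("scene","s4.png")[120:320,220:440];b=snap("top","t4.png")[140:340,220:440]
cv2.imwrite("pics/z4.png",cv2.resize(np.hstack([a,b]),(800,364),interpolation=cv2.INTER_CUBIC)[:,:,::-1])
E
```

```text
[-0.33   0.73   1.236  0.725  1.939 -0.782] [0.5416 0.1035 0.2501] 0.059946894838225497 29.96840089559555 [-0.3 -0.4 -0.3]
[[-0.217  0.904 -0.368]
 [ 0.457  0.427  0.78 ]
 [ 0.862  0.001 -0.506]]
```

View pics/z4.png

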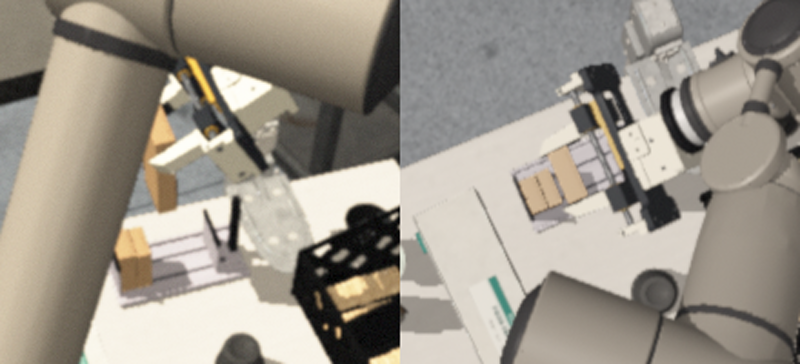

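The carton hangs upright near the row: scene zoom x 148-177, y 105-210; top zoom (567,172). I'll compare its corners with the expected ones to check for tilt.

```bash
cat >> h.py <<'E'
u=np.array([-.426,.905,0]);v=np.array([-.905,-.426,0]);z=np.array([0,0,1.]);O=np.array([.571,.0485,0])
E
python3 - <<'E'
from h import *
g=np.array([.5486,.0887,.2597]); mid=g-.04*z
C=[mid+a*.012*u+b*.03*v+c*.06*z for c in(-1,1) for a in(-1,1) for b in(-1,1)]
S=[O+.063*u+b*.024*v+c*z for c in(.004,.074) for b in(-1,1)]
x0,y0,k=255,165,5
im=cv2.imread("pics/s4.png")[y0:y0+120,x0:x0+80]; im=cv2.resize(im,None,fx=k,fy=k,interpolation=cv2.INTER_CUBIC)
t=cv2.imread("pics/t4.png")[200:320,275:355]; t=cv2.resize(t,None,fx=k,fy=k,interpolation=cv2.INTER_CUBIC)
for P,col in((C,(0,0,255)),(S,(255,0,0))):
    for p in proj("scene",P): cv2.circle(im,tuple(((p-[x0,y0]+.5)*k).astype(int).tolist()),3,col,-1)
    for p in proj("top",P): cv2.circle(t,tuple(((p-[275,200]+.5)*k).astype(int).tolist()),3,col,-1)
cv2.imwrite("pics/z5.png",np.hstack([im,t]))
E
```

```text
(no output)
```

View pics/z5.png

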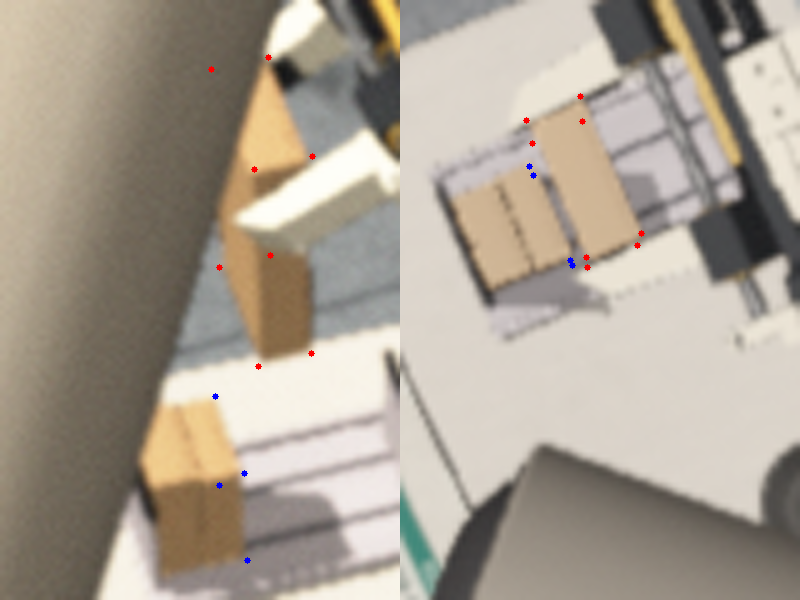

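The carton matches the upright prediction to about 1-2 px (red dots), and the row face matches too (blue dots). I'll descend with a 2° lean toward the short cartons to gain clearance over the post.

Emit:
apply_moves(
  delta_pos=[
    [0.005, 0.005, -0.04],
    [0.005, 0.005, -0.1],
    [0.005, 0.005, -0.18],
    [0.005, 0.005, -0.26],
    [0.005, 0.005, -0.33],
    [0.005, 0.005, -0.35],
    [0.005, 0.005, -0.35],
    [0.005, 0.005, -0.35],
  ],
  dr=[
    [-0.063, -0.03, 0],
    [-0.063, -0.03, 0],
    [-0.063, -0.03, 0],
    [-0.063, -0.03, 0],
    [-0.063, -0.03, 0],
    [-0.063, -0.03, 0],
    [-0.063, -0.03, 0],
    [-0.063, -0.03, 0],
  ],
  jaw=[0.55, 0.55, 0.55, 0.55, 0.55, 0.55, 0.55, 0.55],
)

```text
time: 8.53
tool_pos: [0.5445, 0.1048, 0.1101]
tool_rot: [3.14, -1.01, 2.012]
contact_force: [-0.4, -0.1, -0.2]
opening: 0.06
grip_force: 30.0
```

```bash
python3 - <<'E'
from h import *
s=telemetry.observe(); print(s["qpos"].round(3),s["tool_pos"].round(4),s["contact_force"].round(1))
a=snap("scene","s6.png")[180:310,250:400];b=snap("top","t6.png")[180:310,250:400]
cv2.imwrite("pics/z6.png",cv2.resize(np.hstack([a,b]),(800,347),interpolation=cv2.INTER_CUBIC)[:,:,::-1])
E
```

```text
[-0.321  0.886  1.323  0.669  1.723 -0.943] [0.5445 0.1048 0.1101] [-0.4 -0.1 -0.2]
```

View pics/z6.png

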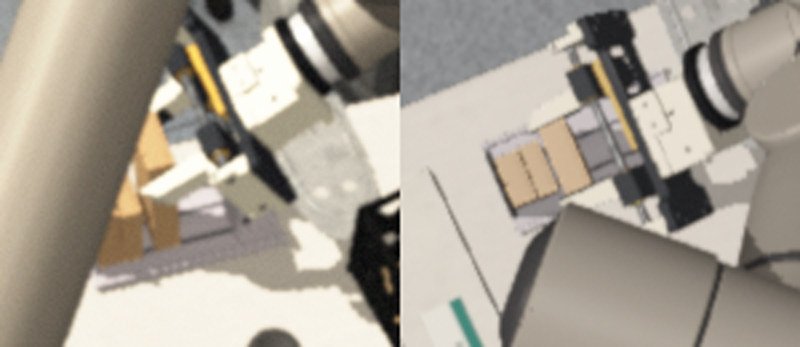

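The tall carton sits just beside the short ones, at top zoom (567,158) with a small gap, and nothing is touching. I'll lower it slowly.

Emit:
apply_moves(
  delta_pos=[
    [0, 0, -0.01],
    [0, 0, -0.018],
    [0, 0, -0.025],
    [0, 0, -0.028],
    [0, 0, -0.031],
    [0, 0, -0.031],
    [0, 0, -0.031],
  ],
  dr=[
    [0, 0, 0],
    [0, 0, 0],
    [0, 0, 0],
    [0, 0, 0],
    [0, 0, 0],
    [0, 0, 0],
    [0, 0, 0],
  ],
  jaw=[0.55, 0.55, 0.55, 0.55, 0.55, 0.55, 0.55],
)

```text
time: 9.22
tool_pos: [0.544, 0.1047, 0.0962]
tool_rot: [-3.14, -1.011, 2.009]
contact_force: [-0.7, -0.3, -0.7]
opening: 0.06
grip_force: 30.0
```

Emit:
apply_moves(
  delta_pos=[
    [0, 0, -0.003],
    [0, 0, -0.006],
    [0, 0, -0.006],
  ],
  dr=[
    [0, 0, 0],
    [0, 0, 0],
    [0, 0, 0],
  ],
  jaw=[0.55, 0.55, 0.55],
)

```text
time: 9.47
tool_pos: [0.5439, 0.1047, 0.0936]
tool_rot: [-3.14, -1.011, 2.009]
contact_force: [-0.3, -0.9, -0.6]
opening: 0.0596
grip_force: 30.0
```

Emit:
apply_moves(
  delta_pos=[
    [0, 0, -0.002],
    [0, 0, -0.004],
    [0, 0, -0.004],
  ],
  dr=[
    [0, 0, 0],
    [0, 0, 0],
    [0, 0, 0],
  ],
  jaw=[0.55, 0.55, 0.55],
)

```text
time: 9.72
tool_pos: [0.544, 0.1047, 0.0924]
tool_rot: [-3.141, -1.011, 2.01]
contact_force: [0.5, 0.4, 0.1]
opening: 0.0598
grip_force: 30.0
```

Emit:
apply_moves(
  delta_pos=[
    [0, 0, -0.002],
    [0, 0, -0.004],
    [0, 0, -0.004],
  ],
  dr=[
    [0, 0, 0],
    [0, 0, 0],
    [0, 0, 0],
  ],
  jaw=[0.55, 0.55, 0.55],
)

```text
time: 9.97
tool_pos: [0.544, 0.1047, 0.0923]
tool_rot: [3.141, -1.012, 2.012]
contact_force: [-0.8, -1.6, 8.5]
opening: 0.0599
grip_force: 30.0
```

Emit:
apply_moves(
  delta_pos=[
    [0, 0, -0.002],
    [0, 0, -0.004],
    [0, 0, -0.004],
  ],
  dr=[
    [0, 0, 0],
    [0, 0, 0],
    [0, 0, 0],
  ],
  jaw=[0.55, 0.55, 0.55],
)

```text
time: 10.22
tool_pos: [0.5441, 0.1047, 0.0922]
tool_rot: [3.139, -1.014, 2.013]
contact_force: [-1.6, -3.4, 16.0]
opening: 0.0598
grip_force: 30.0
```

Foot contact: 16 N upward at TCP z 0.092, where it was expected. I'll relax slightly and open.

Emit:
apply_moves(
  delta_pos=[
    [0, 0, 0.004],
    [0, 0, 0.006],
    [0, 0, 0.006],
    [0, 0, 0.006],
    [0, 0, 0.006],
    [0, 0, 0.006],
    [0, 0, 0.006],
    [0, 0, 0.006],
  ],
  dr=[
    [0, 0, 0],
    [0, 0, 0],
    [0, 0, 0],
    [0, 0, 0],
    [0, 0, 0],
    [0, 0, 0],
    [0, 0, 0],
    [0, 0, 0],
  ],
  jaw=[0.55, 0.55, 0.68, 0.7, 0.72, 0.8, 0.85, 0.85],
)

```text
time: 10.88
tool_pos: [0.544, 0.1047, 0.0912]
tool_rot: [-3.14, -1.011, 2.009]
contact_force: [-0.4, 0.5, -0.2]
opening: 0.077
grip_force: 0.0
```

```bash
python3 - <<'E'
from h import *
s=telemetry.observe(); print(s["tool_pos"].round(4),s["contact_force"].round(1),s["opening"],s["grip_force"])
a=snap("scene","s7.png")[180:310,250:400];b=snap("top","t7.png")[180:310,250:400]
cv2.imwrite("pics/z7.png",cv2.resize(np.hstack([a,b]),(800,347),interpolation=cv2.INTER_CUBIC)[:,:,::-1])
E
```

```text
[0.544  0.1047 0.0912] [-0.4  0.5 -0.2] 0.07698809930980989 0.0
```

View pics/z7.png

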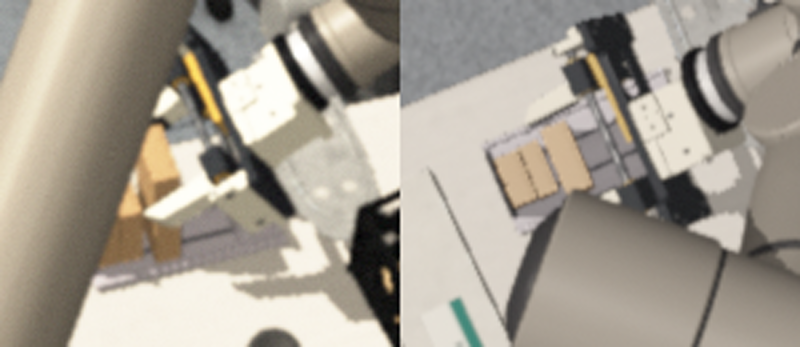

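The tall carton stands free beside the short ones, with the fingers open to 77 mm and no contact. I'll back out up and away, then bring the tool vertical.

Emit:
apply_moves(
  delta_pos=[
    [0.01, -0.022, 0.035],
    [0.025, -0.055, 0.08],
    [0.045, -0.095, 0.14],
    [0.064, -0.136, 0.22],
    [0.064, -0.136, 0.32],
    [0.064, -0.136, 0.32],
    [0.064, -0.136, 0.32],
  ],
  dr=[
    [0, 0, 0],
    [0, 0, 0],
    [0, 0, 0],
    [0, 0, 0],
    [0, 0, 0],
    [0, 0, 0],
    [0, 0, 0],
  ],
  jaw=[0.9, 0.95, 0.95, 0.95, 0.95, 0.95, 0.95],
)

```text
time: 11.57
tool_pos: [0.5703, 0.0498, 0.2214]
tool_rot: [3.136, -1.007, 2.015]
contact_force: [-0.2, -0.2, -0.7]
opening: 0.0872
grip_force: 0.0
```

Emit:
apply_moves(
  delta_pos=[
    [0, 0, 0.05],
    [0, 0, 0.05],
    [0, 0, 0.05],
    [0, 0, 0.05],
    [0, 0, 0.05],
    [0, 0, 0.05],
  ],
  dr=[
    [-0.916, -0.431, 0],
    [-0.916, -0.431, 0],
    [-0.916, -0.431, 0],
    [-0.916, -0.431, 0],
    [-0.916, -0.431, 0],
    [-0.916, -0.431, 0],
  ],
  jaw=[0.7, 0.6, 0.5, 0.5, 0.5, 0.5],
)

```text
time: 12.07
tool_pos: [0.5688, 0.0518, 0.2399]
tool_rot: [-3.141, -0.506, 2.013]
contact_force: [-1.0, 0.3, -0.5]
opening: 0.052
grip_force: 0.0
```

Emit:
apply_moves(
  delta_pos=[
    [-0.1, -0.3, 0.05],
    [-0.1, -0.3, 0.05],
    [-0.1, -0.3, 0.05],
    [-0.1, -0.3, 0.05],
    [-0.1, -0.3, 0.05],
    [-0.1, -0.3, 0.05],
  ],
  dr=[
    [-0.916, -0.431, 0],
    [-0.916, -0.431, 0],
    [-0.916, -0.431, 0],
    [-0.916, -0.431, 0],
    [-0.916, -0.431, 0],
    [-0.916, -0.431, 0],
  ],
  jaw=[0.5, 0.5, 0.5, 0.5, 0.5, 0.5],
)

```text
time: 12.57
tool_pos: [0.5287, -0.0688, 0.2581]
tool_rot: [-3.139, -0.005, 2.01]
contact_force: [0.6, -0.0, 0.3]
opening: 0.0459
grip_force: 0.0
```

```bash
python3 - <<'E'
from h import *
s=telemetry.observe(); print(s["qpos"].round(3),s["tool_pos"].round(4),s["tool_rot"].round(3),s["contact_force"].round(1),s["opening"])
a=snap("scene","s8.png")[205:305,260:380];b=snap("top","t8.png")[190:290,265:385]
cv2.imwrite("pics/z8.png",cv2.resize(np.hstack([a,b]),(798,333),interpolation=cv2.INTER_CUBIC)[:,:,::-1])
E
```

```text
[-0.274  0.337  1.443  0.002  1.366 -0.714] [ 0.5287 -0.0688  0.2581] [-3.139 -0.005  2.01 ] [ 0.6 -0.   0.3] 0.045931264007244774
```

View pics/z8.png

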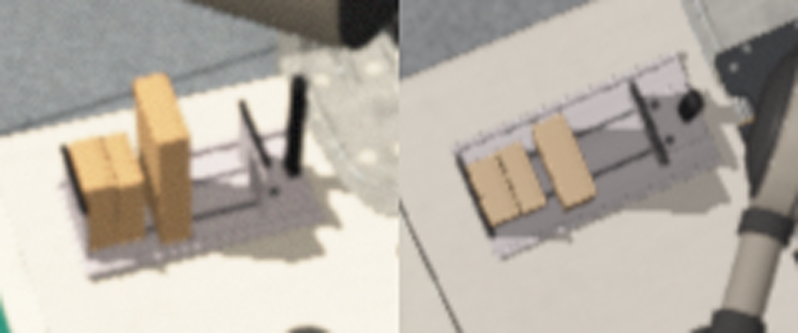

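The scene and top views show the tall carton upright and square, with a small gap to the short ones (top zoom 565,160 against 520,183). The post is at scene zoom (299,77) and top zoom (690,105). I'll localise it.

```bash
python3 - <<'E'
from h import *
for f in("t0","t8"):
    im=cv2.imread("pics/"+("top0.png" if f=="t0" else "t8.png")); g=im.max(2)
    m=np.zeros(g.shape,np.uint8); m[212:232,345:362]=(g[212:232,345:362]<60); n,l,st,ce=cv2.connectedComponentsWithStats(m)
    for i in range(1,n):
        if st[i,4]>8: print(f,st[i],ce[i].round(1),"z=.1155",onz("top",ce[i],.1155).round(4),"z=.09",onz("top",ce[i],.09).round(4))
im=cv2.imread("pics/s8.png"); g=im.max(2); m=np.zeros(g.shape,np.uint8); m[222:262,342:356]=g[222:262,342:356]<60
ys,xs=np.nonzero(m); print("scene rows",[(y,xs[ys==y].min(),xs[ys==y].max()) for y in sorted(set(ys))[::3]])
y0=ys.min(); top=(xs[ys<=y0+2].mean(),y0+.8); print(top,onz("scene",top,.1155).round(4))
print("nominal",(O-.062*u).round(4), "row centre lateral v of carton etc")
E
```

```text
t0 [349 218   7   8  41] [352.1 221.4] z=.1155 [ 0.5919 -0.0023  0.1155] z=.09 [ 0.5941 -0.0038  0.09  ]
t8 [349 218   7   8  40] [352.1 221.5] z=.1155 [ 0.5917 -0.0023  0.1155] z=.09 [ 0.5939 -0.0038  0.09  ]
scene rows [(np.int64(229), np.int64(349), np.int64(350)), (np.int64(232), np.int64(348), np.int64(350)), (np.int64(235), np.int64(348), np.int64(351)), (np.int64(238), np.int64(348), np.int64(350)), (np.int64(241), np.int64(348), np.int64(350)), (np.int64(244), np.int64(347), np.int64(349)), (np.int64(247), np.int64(347), np.int64(349)), (np.int64(250), np.int64(347), np.int64(349)), (np.int64(253), np.int64(346), np.int64(349)), (np.int64(256), np.int64(347), np.int64(349))]
(np.float64(349.5), np.float64(229.8)) [ 0.5897 -0.0031  0.1155]
nominal [ 0.5974 -0.0076  0.    ] row centre lateral v of carton etc
```

Emit:
apply_moves(
  delta_pos=[
    [0.22, 0.051, 0],
    [0.22, 0.051, 0],
    [0.22, 0.051, 0],
    [0.22, 0.051, 0],
    [0.22, 0.051, 0],
    [0.22, 0.051, 0],
  ],
  dr=[
    [0, 0, -1],
    [0, 0, -1],
    [0, 0, -1],
    [0, 0, -1],
    [0, 0, -1],
    [0, 0, -1],
  ],
  jaw=[0.3, 0.1, 0, 0, 0, 0],
)

```text
time: 13.17
tool_pos: [0.6177, -0.0494, 0.2575]
tool_rot: [-3.137, -0.0, 1.514]
contact_force: [0.2, 0.3, -1.0]
opening: 0.0107
grip_force: 0.0
```

Emit:
apply_moves(
  delta_pos=[
    [0, 0, 0],
    [0, 0, 0],
    [0, 0, 0],
    [0, 0, 0],
    [0, 0, 0],
  ],
  dr=[
    [0, 0, -1],
    [0, 0, -1],
    [0, 0, -1],
    [0, 0, -1],
    [0, 0, -1],
  ],
  jaw=[0, 0, 0, 0, 0],
)

```text
time: 13.58
tool_pos: [0.6173, -0.0496, 0.2592]
tool_rot: [-3.14, 0.001, 1.009]
contact_force: [0.0, 0.1, -0.9]
opening: 0.0004
grip_force: 0.0
```

Emit:
apply_moves(
  delta_pos=[
    [0, 0, 0],
    [0, 0, 0],
    [0, 0, 0],
    [0, 0, 0],
    [0, 0, 0],
  ],
  dr=[
    [0, 0, -1],
    [0, 0, -1],
    [0, 0, -1],
    [0, 0, -1],
    [0, 0, -1],
  ],
  jaw=[0, 0, 0, 0, 0],
)

```text
time: 14.0
tool_pos: [0.6174, -0.0495, 0.2593]
tool_rot: [-3.14, 0.002, 0.512]
contact_force: [0.2, -0.2, 0.3]
opening: 0.0001
grip_force: 0.0
```

Emit:
apply_moves(
  delta_pos=[
    [0, 0, -0.08],
    [0, 0, -0.15],
    [0, 0, -0.2],
    [0, 0, -0.25],
    [0, 0, -0.3],
    [0, 0, -0.3],
  ],
  dr=[
    [0, 0, -0.14],
    [0, 0, -0.14],
    [0, 0, -0.14],
    [0, 0, -0.14],
    [0, 0, -0.14],
    [0, 0, -0.14],
  ],
  jaw=[0, 0, 0, 0, 0, 0],
)

```text
time: 14.5
tool_pos: [0.6151, -0.049, 0.1351]
tool_rot: [-3.136, 0.008, 0.448]
contact_force: [-0.6, -0.5, -0.7]
opening: 0.0006
grip_force: 0.0
```

Emit:
apply_moves(
  delta_pos=[
    [0, 0, -0.03],
    [0, 0, -0.06],
    [0, 0, -0.1],
    [0, 0, -0.1],
  ],
  dr=[
    [0, 0, 0],
    [0, 0, 0],
    [0, 0, 0],
    [0, 0, 0],
  ],
  jaw=[0, 0, 0, 0],
)

```text
time: 14.83
tool_pos: [0.6163, -0.0492, 0.0977]
tool_rot: [-3.138, 0.005, 0.445]
contact_force: [-1.3, -0.3, -0.2]
opening: 0.0004
grip_force: 0.0
```

Emit:
apply_moves(
  delta_pos=[
    [-0.008, 0.017, 0],
    [-0.016, 0.034, 0],
    [-0.024, 0.051, 0],
    [-0.032, 0.068, 0],
    [-0.04, 0.085, 0],
    [-0.048, 0.102, 0],
    [-0.053, 0.113, 0],
    [-0.053, 0.113, 0],
  ],
  dr=[
    [0, 0, 0],
    [0, 0, 0],
    [0, 0, 0],
    [0, 0, 0],
    [0, 0, 0],
    [0, 0, 0],
    [0, 0, 0],
    [0, 0, 0],
  ],
  jaw=[0, 0, 0, 0, 0, 0, 0, 0],
)

```text
time: 15.5
tool_pos: [0.596, -0.0029, 0.0998]
tool_rot: [-3.141, 0.002, 0.441]
contact_force: [0.0, 0.2, -0.6]
opening: 0.0007
grip_force: 0.0
```

```bash
cat > st.py <<'E'
from h import *
import sys
s=telemetry.observe(); print(s["tool_pos"].round(4),s["contact_force"].round(1),"rack",((s["tool_pos"]-O)@u).round(4),((s["tool_pos"]-O)@v).round(4), "Fu",(s["contact_force"]@u).round(1))
im=eyes.read_camera("top"); cv2.imwrite("pics/last_t.png",im[:,:,::-1]); cv2.imwrite("pics/last_s.png",eyes.read_camera("scene")[:,:,::-1])
h=cv2.cvtColor(im,cv2.COLOR_RGB2HSV)
m=((h[:,:,0]>5)&(h[:,:,0]<25)&(h[:,:,1]>60)&(h[:,:,2]>70)).astype(np.uint8);k=np.zeros_like(m);k[215:275,275:350]=1;m*=k
for c in cv2.findContours(m,0,cv2.CHAIN_APPROX_NONE)[0]:
    if cv2.contourArea(c)>60:
        b=cv2.minAreaRect(c); print(cv2.contourArea(c),np.round(b[0],1),np.round(b[1],1),round(b[2],1),"rack@.1",((onz("top",b[0],.1)-O)@np.c_[u,v]).round(4))
E
python3 st.py
```

```text
[ 0.596  -0.0029  0.0998] [ 0.   0.2 -0.6] rack -0.0572 -0.0007 Fu 0.1
332.0 [296.5 245.5] [19.9 18.8] 65.6 rack@.1 [0.0831 0.0009]
209.5 [312.7 239. ] [26.4  9.5] 66.0 rack@.1 [0.0432 0.0023]
```

Emit:
apply_moves(
  delta_pos=[
    [-0.006, 0.013, 0],
    [-0.012, 0.025, 0],
    [-0.018, 0.038, 0],
    [-0.021, 0.045, 0],
  ],
  dr=[
    [0, 0, 0],
    [0, 0, 0],
    [0, 0, 0],
    [0, 0, 0],
  ],
  jaw=[0, 0, 0, 0],
)

```text
time: 15.93
tool_pos: [0.5876, 0.0145, 0.0993]
tool_rot: [-3.141, 0.002, 0.44]
contact_force: [0.6, -2.5, -1.2]
opening: 0.0004
grip_force: 1.1
```

```bash
python3 st.py; python3 - <<'E'
from h import *
# dark plate/post pixel profile along the row axis in the scene view, plate top edge at z=.074, predicted px for slide values
for q in(.0,.02,.03,.04,.05,.06): print(q,proj("scene",[O+(q-.028)*u+b*.03*v+.072*z for b in(-1,1)]+[O+(q-.062)*u+.03*z]).round(0).tolist())
im=cv2.imread("pics/last_s.png"); g=im.max(2)
for y in(240,245,250,255,262,268): print(y,"".join("#" if a<60 else "+" if a<110 else "." for a in g[y,300:375]))
E
```

```text
[0.5876 0.0145 0.0993] [ 0.6 -2.5 -1.2] rack -0.0379 -0.0005 Fu -2.5
334.0 [296.5 245.5] [19.9 18.9] 65.6 rack@.1 [0.0832 0.0009]
0.0 [[333.0, 234.0], [341.0, 252.0], [350.0, 250.0]]
0.02 [[325.0, 236.0], [333.0, 254.0], [342.0, 252.0]]
0.03 [[321.0, 236.0], [329.0, 255.0], [338.0, 253.0]]
0.04 [[317.0, 237.0], [325.0, 256.0], [334.0, 254.0]]
0.05 [[313.0, 238.0], [321.0, 257.0], [330.0, 255.0]]
0.06 [[309.0, 239.0], [317.0, 258.0], [327.0, 256.0]]
240 ..............................+###+........................................
245 ..............................####.........................................
250 ..................+#+........+####.........................................
255 ...................++#+......+####.........................................
262 ...............................++..........................................
268 ...........................................................................
```

The slide is being pushed and now reads about 0.043 in the scene view. I'll continue, then finish in small steps.

Emit:
apply_moves(
  delta_pos=[
    [-0.005, 0.01, 0],
    [-0.009, 0.019, 0],
    [-0.014, 0.029, 0],
    [-0.014, 0.029, 0],
  ],
  dr=[
    [0, 0, 0],
    [0, 0, 0],
    [0, 0, 0],
    [0, 0, 0],
  ],
  jaw=[0, 0, 0, 0],
)

```text
time: 16.37
tool_pos: [0.582, 0.0263, 0.0994]
tool_rot: [-3.141, 0.002, 0.441]
contact_force: [-0.2, -0.1, 0.5]
opening: 0.0003
grip_force: 0.1
```

Emit:
apply_moves(
  delta_pos=[
    [-0.001, 0.002, 0],
    [-0.002, 0.005, 0],
    [-0.003, 0.007, 0],
    [-0.004, 0.009, 0],
    [-0.004, 0.009, 0],
  ],
  dr=[
    [0, 0, 0],
    [0, 0, 0],
    [0, 0, 0],
    [0, 0, 0],
    [0, 0, 0],
  ],
  jaw=[0, 0, 0, 0, 0],
)

```text
time: 16.78
tool_pos: [0.5808, 0.029, 0.0995]
tool_rot: [-3.141, 0.002, 0.44]
contact_force: [1.4, -1.7, 0.6]
opening: 0.0002
grip_force: 1.1
```

```bash
cat >> st.py <<'E'
im=cv2.imread("pics/last_s.png"); g=im.max(2)
for y in(245,250,255): print(y,"".join("#" if a<60 else "+" if a<110 else "." for a in g[y,300:375]))
E
python3 st.py
```

```text
[0.5808 0.029  0.0995] [ 1.4 -1.7  0.6] rack -0.0218 -0.0005 Fu -2.2
261.5 [294.8 246.2] [19.7 14.8] 66.8 rack@.1 [0.0876 0.0009]
245 ........................###+...............................................
250 .......................+####...............................................
255 .......................+###+...............................................
```

Emit:
apply_moves(
  delta_pos=[
    [-0.001, 0.002, 0],
    [-0.002, 0.0045, 0],
    [-0.002, 0.0045, 0],
    [-0.002, 0.0045, 0],
  ],
  dr=[
    [0, 0, 0],
    [0, 0, 0],
    [0, 0, 0],
    [0, 0, 0],
  ],
  jaw=[0, 0, 0, 0],
)

```text
time: 17.22
tool_pos: [0.5799, 0.031, 0.0994]
tool_rot: [-3.141, 0.002, 0.44]
contact_force: [1.2, -1.9, 0.2]
opening: 0.0004
grip_force: 1.0
```

Emit:
apply_moves(
  delta_pos=[
    [-0.001, 0.002, 0],
    [-0.002, 0.0045, 0],
    [-0.002, 0.0045, 0],
    [-0.002, 0.0045, 0],
  ],
  dr=[
    [0, 0, 0],
    [0, 0, 0],
    [0, 0, 0],
    [0, 0, 0],
  ],
  jaw=[0, 0, 0, 0],
)

```text
time: 17.55
tool_pos: [0.5794, 0.032, 0.0995]
tool_rot: [3.141, 0.002, 0.44]
contact_force: [1.5, -5.5, -0.1]
opening: 0.0003
grip_force: 2.6
```

Force is rising, so the row is closing up. One more small nudge.

Emit:
apply_moves(
  delta_pos=[
    [-0.001, 0.002, 0],
    [-0.0015, 0.003, 0],
    [-0.0015, 0.003, 0],
    [-0.0015, 0.003, 0],
  ],
  dr=[
    [0, 0, 0],
    [0, 0, 0],
    [0, 0, 0],
    [0, 0, 0],
  ],
  jaw=[0, 0, 0, 0],
)

```text
time: 17.88
tool_pos: [0.5794, 0.0322, 0.0995]
tool_rot: [3.139, 0.001, 0.44]
contact_force: [3.7, -9.4, -0.9]
opening: 0.0004
grip_force: 4.7
```

```bash
python3 st.py
```

```text
[0.5794 0.0322 0.0995] [ 3.7 -9.4 -0.9] rack -0.0183 -0.0007 Fu -10.1
227.5 [294.1 246.9] [20.1 13.1] 66.8 rack@.1 [0.0895 0.0016]
245 .......................###+................................................
250 ......................+###+................................................
255 ......................+###+................................................
```

The push stalls at 10 N, so the row is snug. I'll back straight off, rise, and verify numerically.

Emit:
apply_moves(
  delta_pos=[
    [0.006, -0.013, 0],
    [0.016, -0.034, 0],
    [0.03, -0.064, 0.02],
    [0.045, -0.095, 0.15],
    [0.045, -0.095, 0.3],
    [0.045, -0.095, 0.4],
    [0.045, -0.095, 0.4],
    [0.045, -0.095, 0.4],
  ],
  dr=[
    [0, 0, 0],
    [0, 0, 0],
    [0, 0, 0],
    [0, 0, 0],
    [0, 0, 0],
    [0, 0, 0],
    [0, 0, 0],
    [0, 0, 0],
  ],
  jaw=[0, 0, 0, 0, 0, 0, 0, 0],
)

```text
time: 18.65
tool_pos: [0.5993, -0.0045, 0.2669]
tool_rot: [3.136, -0.009, 0.44]
contact_force: [0.2, 0.1, 0.5]
opening: 0.0005
grip_force: 0.0
```

Emit:
apply_moves(
  delta_pos=[
    [-0.2, -0.4, 0.1],
    [-0.2, -0.4, 0.1],
    [-0.2, -0.4, 0.1],
    [-0.2, -0.4, 0.1],
    [-0.2, -0.4, 0.1],
    [-0.2, -0.4, 0.1],
  ],
  dr=[
    [0, 0, 0],
    [0, 0, 0],
    [0, 0, 0],
    [0, 0, 0],
    [0, 0, 0],
    [0, 0, 0],
  ],
  jaw=[0, 0, 0, 0, 0, 0],
)

```text
time: 19.15
tool_pos: [0.5153, -0.1675, 0.3001]
tool_rot: [3.141, 0.001, 0.436]
contact_force: [-0.1, -0.4, -0.4]
opening: 0.0005
grip_force: 0.0
```

```bash
python3 st.py; python3 - <<'E'
from h import *
a,b=cv2.imread("pics/top0.png"),cv2.imread("pics/last_t.png")
for n,r in(("tub",(255,310,190,235)),("cup",(185,222,410,445))): print(n,"diff",np.abs(a[r[0]:r[1],r[2]:r[3]].astype(int)-b[r[0]:r[1],r[2]:r[3]]).mean().round(1))
s=cv2.imread("pics/last_s.png"); h=cv2.cvtColor(s,cv2.COLOR_BGR2HSV)
m=((h[:,:,0]>8)&(h[:,:,0]<22)&(h[:,:,1]>75)&(h[:,:,2]>60)).astype(np.uint8);k=np.zeros_like(m);k[215:300,270:330]=1;m*=k
for c in cv2.findContours(m,0,cv2.CHAIN_APPROX_NONE)[0]:
    if cv2.contourArea(c)>60: print(cv2.approxPolyDP(c,2,True)[:,0].tolist())
print("expected tall:",proj("scene",[O+(x)*u+y*v+zz*z for zz in(.004,.124) for x,y in((.039,-.03),(.039,.03),(.063,.03),(.063,-.03))]).round(0).tolist())
print("expected short:",proj("scene",[O+(x)*u+.024*v+zz*z for zz in(.004,.076) for x in(.063,.105)]).round(0).tolist())
b=cv2.imread("pics/last_t.png");h=cv2.cvtColor(b,cv2.COLOR_BGR2HSV)
for y in range(228,258,3): print(y,h[y,284:335,1].tolist()[::2])
E
```

```text
[ 0.5153 -0.1675  0.3001] [-0.1 -0.4 -0.4] rack -0.1717 0.1424 Fu -0.4
627.5 [301.9 243.6] [26.9 30.1] 66.8 rack@.1 [0.0701 0.0018]
245 .......................###+................................................
250 ......................+###+................................................
255 ......................+###+................................................
tub diff 4.2
cup diff 3.3
[[306, 228], [297, 230], [297, 245], [280, 249], [287, 279], [313, 276], [313, 246]]
expected tall: [[307.0, 257.0], [314.0, 276.0], [305.0, 279.0], [298.0, 260.0], [306.0, 226.0], [314.0, 245.0], [304.0, 248.0], [296.0, 228.0]]
expected short: [[304.0, 277.0], [287.0, 281.0], [303.0, 259.0], [286.0, 263.0]]
228 [21, 21, 21, 20, 17, 15, 11, 10, 13, 29, 61, 72, 76, 78, 38, 12, 11, 12, 11, 13, 11, 16, 9, 12, 12, 12]
231 [19, 14, 12, 11, 12, 11, 10, 10, 27, 74, 75, 76, 76, 78, 85, 11, 13, 11, 11, 12, 13, 12, 11, 19, 11, 13]
234 [13, 12, 10, 10, 11, 19, 41, 70, 78, 80, 76, 75, 76, 76, 78, 82, 16, 12, 14, 12, 12, 12, 41, 14, 10, 13]
237 [12, 11, 20, 40, 69, 83, 75, 75, 77, 78, 76, 75, 76, 75, 77, 80, 20, 12, 12, 12, 10, 12, 13, 14, 12, 13]
240 [49, 73, 76, 76, 77, 80, 81, 77, 75, 77, 77, 76, 75, 74, 75, 79, 87, 14, 12, 7, 13, 14, 12, 14, 12, 12]
243 [22, 83, 76, 76, 75, 76, 79, 79, 74, 75, 77, 81, 75, 75, 76, 76, 79, 79, 11, 10, 11, 14, 12, 12, 11, 12]
246 [23, 26, 80, 75, 73, 74, 77, 83, 75, 74, 76, 78, 76, 75, 74, 76, 77, 82, 21, 13, 10, 13, 13, 14, 14, 12]
249 [21, 23, 62, 75, 76, 74, 76, 79, 80, 73, 75, 77, 78, 75, 74, 74, 74, 76, 66, 11, 12, 14, 12, 14, 12, 12]
252 [21, 21, 21, 84, 75, 73, 76, 75, 80, 77, 80, 79, 38, 70, 77, 83, 73, 27, 14, 12, 12, 11, 14, 21, 23, 24]
255 [21, 20, 22, 30, 77, 74, 79, 79, 51, 24, 12, 12, 12, 16, 22, 12, 12, 12, 14, 18, 21, 23, 23, 23, 23, 24]
```

The tall carton's corners match its snug upright pose to within 1-2 px. The tub and portion cup have not moved, and the robot is clear of everything.

```bash
python3 -c "
from h import *
print(job.hand_in())"
```

```text
the job is handed in; nothing more can be done
None
```

The tall carton stands upright by itself beside the two short cartons, and the slide is pushed up until the row is snug. The push stalled at about 10 N and the camera check matched the expected pose to 1–2 px. The tub and portion cup look unmoved, and the job was handed in at about 19 s with no verdict returned.

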